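Take down a tile-gluing stack

ROBOT

A 6-joint arm with a two-finger parallel gripper is mounted at the origin on a cart in front of the work surface, level with it; the furniture and walls round the work are solid. World frame = base frame: x ahead of the robot, y to its left, z up, the work surface at z = 0. Lengths are in m, angles in rad, forces in N, time in s.
With the tool pointing down it reaches from about 0.325 to 0.9 m from the base axis. Payload 6.1 kg.
Tool frame: the origin (TCP) lies on the front face of the gripper's body, between the roots of the fingers; the fingertips stand 70 mm ahead of it and the grasp point (between the pads) lies ahead of it (robot.grip_point_offset is the z of the grasp point in the tool frame, in m); z points along the fingers, y is the line along which they close (so a half turn about z gives the same grasp; the last joint's range is limited). The gripper opens to 87 mm and grips with 3 to 60 N. Pads are 19 mm wide; open, the fingers measure 117 mm over their backs; the gripper's body (75 mm by 190 mm) begins 51 mm behind the grasp point.
Start: joints at [1.109, 0.22, 1.526, -0, 1.395, -0.126], TCP at [0.206, 0.59, 0.292] pointing down, gripper open.
Joint ranges: [-2.98, 2.98], [-0.91, 2.08], [0.09, 2.57], [-1.24, 4.39], [0.2, 2.65], [-2.68, 2.68]. Speed limits (rad/s): [2.57, 2.57, 3.01, 3.14, 3.14, 3.14].

INTERFACE

Orientations are given as a 3x3 rotation matrix whose columns are the frame's x, y, z axes.
In Python, from plant import robot gives the robot as it stands. The module is installed in compiled form; this text tells all that it offers.
- The arm moves only by the tool nudge_tcp, called after ">>>" as name(argument=value, ...) on one line, values as JSON. Schema: {"type":"object","properties":{"plan":{"type":"array","items":{"type":"array","prefixItems":[{"type":"array","items":{"type":"number"},"minItems":3,"maxItems":3},{"type":"array","items":{"type":"number"},"minItems":3,"maxItems":3},{"type":"number"}],"minItems":3,"maxItems":3},"minItems":1,"maxItems":10},"squeeze":{"type":"number"},"only":{"type":"string"},"quiet":{"type":"boolean"},"lines":{"type":"string"}},"required":["plan"],"additionalProperties":false}. plan is a list of rows, 1 to 10 of them, each written [[rx, ry, rz], [dx, dy, dz], opening]: a rotation vector rx, ry, rz in rad, then dx, dy, dz in units of 5 mm, then the finger opening in m; each row is the pose to reach, as a shift and turn from the pose commanded when the call began, along the tool's axes at that moment; what a row does not reach only later rows make up. A row lasts 1/8 s, in which the tool goes at most 0.0625 m and 0.188 rad, less where a joint would pass 70% of its speed; a pose out of reach is approached as far as the arm can. The fingers move at their own pace and stop on an object; squeeze is the grip in N (left out, the last holds). Time passes only in rows, so rows that do not move let the fingers close. The tool returns the time, the measured TCP pose, the force, the opening and the grip force at its end. only (a regular expression) keeps the lines of the reply that match it, lines (a string "A,B") keeps lines A to B, and quiet returns only ok. Input that does not fit is refused with a message, and nothing moves.
- robot.get_obs(): the state, without advancing time (a new reading comes with each control period).
- robot.camera(name): name is "scene" or "side" or "wrist"; returns a dict with "img" (480x640x3 uint8, red, green, blue), "fx", "fy", "cx", "cy" (pixels), "origin" and "attitude" of the camera in the world. Camera axes: x right, y up, looking along -z (the intrinsics and any distortion apply to the point x, -y, -z); pixel columns grow to the right and rows downward; lengths in m; the calibration is good to about 2 mm. The wrist camera is an equidistant fisheye: a pixel r from the principal point sees the ray r / f radians off the axis. A picture is of the moment at which its call begins. There is no depth.
- robot.job_done(): hands the job in; it is judged then, once.
Trained networks look in a picture, given as the dict that the camera call returned (one of the last four; its "shot" number tells which), for a name from the list of things; names that differ only in an ending like _2 or _b are one class to them, and where a whole thing is asked for, a point or a joint stands for the part that bears it (a point fixed in the world has none). Each returns a list of dicts, best first, with "score" (0 to 1); they miss things now and then, are a little off and sometimes report something else, mostly with a low value. They report only what shows in the picture. A call takes as long as a camera call.
- robot.search_frame(picture, name): "extent" ([left, top, width, height] in pixels, round what is visible of it).
- robot.tip_of(picture, name): "point" ([column, row] in pixels: a listed point, or the origin of a listed thing).
The state is a dict: "time_s": time; "qpos": joint angles; "joint_velocities": joint speeds; "effort": joint torques, N m; "tcp_pos": TCP position; "tool_rot": TCP orientation; "force": force on the tool from outside, world axes, zero at the start; "ft_torque": the same for the moment, N m; "width": finger opening in m; "finger_force": force on a finger pad.
Only numpy, scipy, OpenCV 4.12 (cv2) and the standard library are available. Lean on these libraries where they do the work, as an engineer would, in place of code of your own. Each camera call takes 0.05 s, during which the arm holds its last target. There are 200 camera calls.

TASK

The glue has set: take the pressing stack apart from the top down, one piece at a time, putting each where it goes before you take the next. Stand the red weight in the round recess of its wooden block, lay the plywood pressing board flat inside the grey tray, the white tile flat down in the recess of the dark wooden frame ready for grouting, and the blue mosaic trivet lengthways and centred on the slats of the drying rack, between its end stops. Keep both tiles level all the way, and do not push aside or knock over the glue bottle and the glass jar that stand next to the work.

Things in the scene. Friction and masses are not known exactly. Their poses are not given: they have to be found in the camera images.
- red_weight: red press weight with a round grip knob, on top of the stack at the start. 60 mm high: body 40 mm in diameter up to 32 mm height, neck 18 mm in diameter, then the knob, 28 mm in diameter, from 43 to 60 mm height. About 0.45 kg. Origin: centre of the underside, z up its axis. Take it by the knob.
- pressing_board: light plywood pressing board with dark ply lines in its edges, 72 x 44 x 14 mm (x, y, z), second in the stack, under the red weight. Origin: centre of the underside. Pinch it across the 44 mm (its y).
- white_tile: plain white glazed tile with a cork back, 92 x 54 x 12 mm (x, y, z), third in the stack, under the pressing board. Origin: centre of the underside. Pinch it by the edges across the 54 mm (its y); it is 12 mm thick and lies on the blue trivet.
- blue_trivet: blue mosaic trivet (15 small blue tiles with pale joints on a cork back), 120 x 66 x 12 mm (x, y, z), lowest in the stack, directly on the table. Origin: centre of the underside. Pinch it by the edges across the 66 mm (its y). The stack's pieces lie roughly centred on one another and parallel.
- weight_block: fixed pale wooden block 84 x 84 x 18 mm with one round recess, 54 mm in diameter and 10 mm deep with a dark floor: the place of the red weight. Origin: centre of the underside on the table, on the recess's axis; the recess's floor is 8 mm above it.
- board_tray: fixed shallow grey plastic tray 96 x 68 mm: the place of the pressing board. Inside 88 x 60 mm (x, y); floor 3 mm and lip 7.5 mm above its origin, the centre of the underside on the table.
- wood_frame: fixed dark wooden frame 122 x 84 mm with a plain plywood floor: the place of the white tile. Recess 102 x 64 mm (x, y), so that a joint of about 5 mm stays all round the tile; floor 5 mm and rim 8.5 mm above its origin, the centre of the underside on the table.
- drying_rack: fixed wooden drying rack 160 x 76 mm (x, y): five pale slats across two runners and a raised stop at each end; the place of the blue trivet, whose long side goes along the rack's x. Slat tops 16 mm, tops of the stops 22 mm above the origin, which is the centre of the underside on the table; 144 mm between the stops, nothing along the long sides.
- glue_bottle: bystander: white glue bottle with a red nozzle, 53 mm in diameter, 151 mm high, standing loose near the work, in front of the rail cutter (a like one stands farther back). Origin: centre of the underside.
- grit_jar: bystander: open glass jar of coloured chips, 63 mm in diameter, 76 mm high, standing loose to the left of the work (a like one stands at the far right). Origin: centre of the underside.

How it is judged:
On the way, in this order (a step that is already met when the one before it is completed fails the run):
1. the red weight stands in its block's recess (z of red_weight in the frame of weight_block between 0.006 and 0.0105 m and horizontal distance between red_weight and weight_block below 0.009 m and angle between red_weight's own z axis and vertical below 0.06 rad), for 0.2 s.
2. the pressing board lies flat in the grey tray (z of pressing_board in the frame of board_tray between 0.001 and 0.0045 m and x of pressing_board in the frame of board_tray between -0.01 and 0.01 m and y of pressing_board in the frame of board_tray between -0.01 and 0.01 m and angle between pressing_board's own z axis and vertical below 0.05 rad), for 0.2 s.
3. the white tile lies flat in the frame's recess (z of white_tile in the frame of wood_frame between 0.003 and 0.0063 m and x of white_tile in the frame of wood_frame between -0.007 and 0.007 m and y of white_tile in the frame of wood_frame between -0.007 and 0.007 m and angle between white_tile's own z axis and vertical below 0.04 rad), for 0.2 s.
4. the blue trivet lies on the drying rack's slats (z of blue_trivet in the frame of drying_rack between 0.014 and 0.018 m and x of blue_trivet in the frame of drying_rack between -0.0135 and 0.0135 m and y of blue_trivet in the frame of drying_rack between -0.012 and 0.012 m and angle between the x axis of blue_trivet and the x axis of drying_rack, either way round below 0.2 rad and angle between blue_trivet's own z axis and vertical below 0.05 rad), for 0.2 s.
At the end, for the whole second after the job is handed in: At rest: weight upright on its recess floor (within 9 mm of the axis); board flat on the tray floor (10 mm); white tile flat on the frame floor (7 mm); blue trivet flat on the slats, within 13.5 mm lengthways, 12 mm sideways and 0.2 rad of the rack (all of step 1 and all of step 2 and all of step 3 and all of step 4 and linear speed of each of red_weight, pressing_board, white_tile, blue_trivet below 0.02 m/s); the robot touches nothing.
It fails at once if a tile is tipped more than 0.4 rad from level (angle between any of white_tile, blue_trivet's own z axis and vertical above 0.4 rad).
It fails at once if the glue bottle or the glass jar is pushed more than 20 mm or tipped more than 0.4 rad (distance of any of glue_bottle, grit_jar from where it was at the start of the episode above 0.02 m or angle between any of glue_bottle, grit_jar's own z axis and vertical above 0.4 rad).
It also fails if it takes over 128 s, if anything falls off the work surface, if the arm or the gripper's body presses on something with over 40 N, if the wrist force passes 120 N, or if a joint passes its speed limit or range.

## Working session

There is one attempt and no reset: what is moved stays moved. The work goes in short steps, Python scripts to look and compute and a tool call to move; the robot and the scene stay as the last step left them, time stands still between calls to the robot, and variables do not carry over. Pictures are saved under pics/ and viewed, at most 14 in all, crops included, and the job is handed in when it is done.

```bash
mkdir -p pics
```

Create h.py:
```python
import numpy as np, cv2
from plant import robot
def ray(c,px):
    u=(px[0]-c["cx"])/c["fx"]; v=(px[1]-c["cy"])/c["fy"]
    if c.get("fish"):
        r=np.hypot(u,v); s=np.sin(r)/r if r>1e-9 else 1; d=np.array([u*s,-v*s,-np.cos(r)])
    else: d=np.array([u,-v,-1.])
    return np.array(c["attitude"])@d
def hit(c,px,z):
    d=ray(c,px); o=np.array(c["origin"]); return o+d*(z-o[2])/d[2]
def proj(c,P):
    p=np.array(c["attitude"]).T@(np.array(P)-c["origin"]); x,y,z=p[0],-p[1],-p[2]
    if c.get("fish"):
        r=np.hypot(x,y); t=np.arctan2(r,z); k=t/r if r>1e-9 else 1/z; x,y=x*k,y*k
    else: x,y=x/z,y/z
    return np.array([c["cx"]+c["fx"]*x,c["cy"]+c["fy"]*y])
def cam(n,save=None):
    c=robot.camera(n); c["fish"]=(n=="wrist")
    if save: cv2.imwrite(f"pics/{save}.png",c["img"][:,:,::-1])
    return c
H=dict(red_weight=0,pressing_board=.078,white_tile=.024,blue_trivet=0,weight_block=0,board_tray=0,wood_frame=0,drying_rack=0,glue_bottle=0,grit_jar=0)
H=dict(H,red_weight=.038,pressing_board=.024,white_tile=.012)
```

Run:
```python
from h import *
np.set_printoptions(precision=4,suppress=True)
o=robot.get_obs();print(o['tcp_pos'],o['tool_rot'],robot.grip_point_offset,o['time_s'])
for n in("scene","side","wrist"):
    c=cam(n,n+"0");print(n,[k for k in c if k!='img'],c['fx'],c['origin'],c['attitude'])
    for k in H:
        r=robot.tip_of(c,k);s=robot.search_frame(c,k)
        print(k,[(np.round(q['point']),round(q['score'],2),hit(c,q['point'],H[k])[:2]) for q in r[:2]],[(np.round(q['extent']),round(q['score'],2)) for q in s[:2]])
```

```text
[0.2057 0.5896 0.2911] [[-0.9441  0.3295 -0.0008]
 [ 0.3295  0.9441 -0.0017]
 [ 0.0002 -0.0019 -1.    ]] 0.051 0.0
scene ['fx', 'fy', 'cx', 'cy', 'origin', 'attitude', 'shot', 'fish'] 541.1202389353489 [0.0435 1.0438 0.6774] [[-0.8943  0.2338 -0.3816]
 [-0.4469 -0.4237  0.7879]
 [ 0.0225  0.8751  0.4834]]
red_weight [(array([233., 281.]), 0.6, array([0.6273, 0.2326]))] [(array([222., 254.,  20.,  32.]), 0.95)]
pressing_board [(array([234., 286.]), 0.84, array([0.6272, 0.2293]))] [(array([213., 276.,  41.,  17.]), 0.63)]
white_tile [(array([230., 289.]), 0.63, array([0.6378, 0.2301])), (array([342., 286.]), 0.62, array([0.4249, 0.1018]))] [(array([208., 284.,  49.,  18.]), 0.86)]
blue_trivet [(array([233., 295.]), 0.96, array([0.6286, 0.2335]))] [(array([202., 289.,  63.,  21.]), 0.89)]
weight_block [(array([284., 352.]), 0.64, array([0.4365, 0.3461]))] [(array([256., 338.,  38.,  39.]), 0.88)]
board_tray [(array([234., 290.]), 0.61, array([0.6373, 0.2162])), (array([395., 212.]), 0.5, array([ 0.4563, -0.3502]))] [(array([311., 271.,  26.,  30.]), 0.25)]
wood_frame [(array([342., 286.
[... 1300 characters left out ...]
86., 268.,  57.,  23.]), 0.61)]
glue_bottle [(array([437., 323.]), 0.81, array([ 0.62  , -0.3948]))] [(array([425., 284.,  28.,  44.]), 0.92), (array([252., 225.,  46.,  32.]), 0.34)]
grit_jar [(array([284., 174.]), 0.72, array([0.6318, 0.4237]))] [(array([275., 154.,  18.,  21.]), 0.92), (array([285., 269.,  59.,  23.]), 0.54)]
wrist ['fx', 'fy', 'cx', 'cy', 'origin', 'attitude', 'shot', 'fish'] 371.64829954431775 [0.1417 0.6129 0.3848] [[ 0.3302 -0.9127 -0.2406]
 [ 0.9439  0.3194  0.0837]
 [ 0.0004 -0.2548  0.967 ]]
red_weight [] []
pressing_board [] []
white_tile [] []
blue_trivet [] []
weight_block [] []
board_tray [] []
wood_frame [] []
drying_rack [] []
glue_bottle [] []
grit_jar [] []
```

View pics/scene0.png

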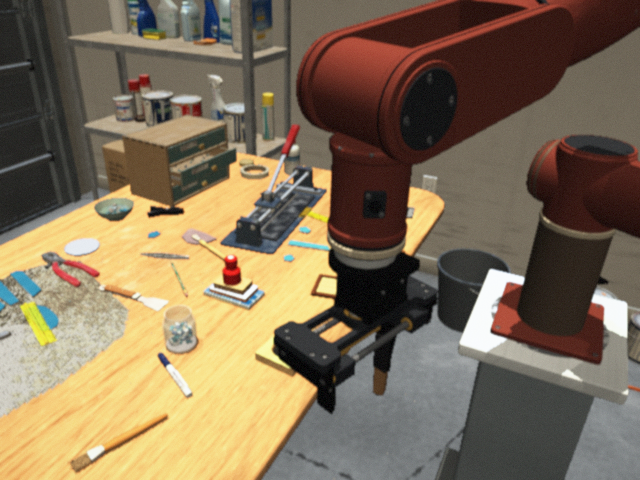

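View pics/side0.png

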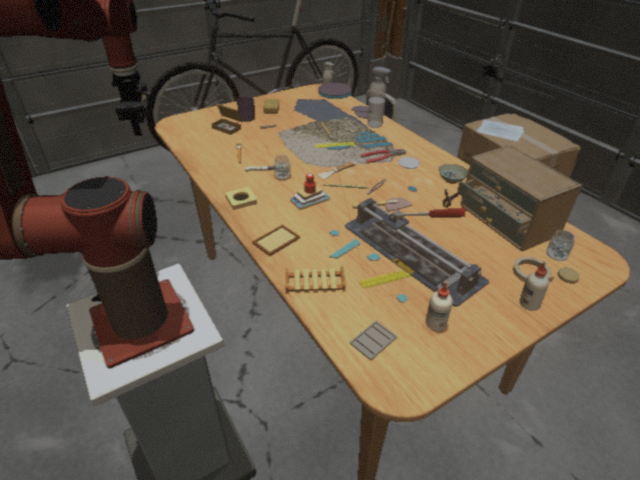

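The scene view shows the stack at about (233,285), the jar at (181,330) and the block behind the gripper. The side view shows everything: stack (310,195), block (241,197), frame (276,240), rack (316,280), tray (373,340) and bottle (438,310), all of which agree with the network's points. I'll fly over the work for a close wrist view.

Careful with the scale: shifts go in units of 5 mm. That gives: -0.406 m is -81.2, -0.271 m is -54.2.

>>> nudge_tcp(plan=[[[0,0,0],[-10.2,-6.8,0],0.087],[[0,0,0],[-20.4,-13.6,0],0.087],[[0,0,0],[-30.6,-20.4,0],0.087],[[0,0,0],[-40.8,-27.2,0],0.087],[[0,0,0],[-51,-34,0],0.087],[[0,0,0],[-61.2,-40.8,0],0.087],[[0,0,0],[-71.4,-47.6,0],0.087],[[0,0,0],[-81.2,-54.2,0],0.087],[[0,0,0],[-81.2,-54.2,0],0.087],[[0,0,0],[-81.2,-54.2,0],0.087]])

```text
time_s: 4.4
tcp_pos: [0.4998, 0.2005, 0.2921]
tool_rot: [[-0.944, 0.33, -0.001], [0.33, 0.944, 0.0], [0.001, 0.0, -1.0]]
force: [-1.0, 0.4, 0.3]
width: 0.0869
finger_force: 0.0
```

Run:
```python
from h import *
np.set_printoptions(precision=4,suppress=True)
o=robot.get_obs();print(o['tcp_pos'],o['tool_rot'],o['time_s'])
c=cam("wrist","w1")
for k in H:
    r=robot.tip_of(c,k);s=robot.search_frame(c,k)
    print(k,[(np.round(q['point']),round(q['score'],2),hit(c,q['point'],H[k])[:2]) for q in r[:2]],[(np.round(q['extent']),round(q['score'],2)) for q in s[:2]])
```

```text
[0.4998 0.2005 0.2921] [[-0.9438  0.3304 -0.0006]
 [ 0.3304  0.9438  0.0005]
 [ 0.0007  0.0002 -1.    ]] 4.4
red_weight [(array([393., 316.]), 0.86, array([0.6288, 0.2347]))] [(array([380., 329.,  37.,  29.]), 0.58)]
pressing_board [(array([389., 312.]), 0.96, array([0.6302, 0.2323]))] []
white_tile [] [(array([354., 264.,  53.,  85.]), 0.93), (array([508., 223.,  74.,  45.]), 0.7)]
blue_trivet [(array([529., 247.]), 0.63, array([0.6276, 0.4208])), (array([391., 321.]), 0.3, array([0.6555, 0.232 ]))] [(array([344., 248.,  82., 112.]), 0.68)]
weight_block [(array([437., 100.]), 0.74, array([0.4319, 0.353 ]))] [(array([391.,  54.,  98.,  92.]), 0.93)]
board_tray [] []
wood_frame [(array([208., 177.]), 0.68, array([0.4293, 0.096 ]))] []
drying_rack [(array([ 76., 244.]), 0.75, array([ 0.4387, -0.1092]))] [(array([ 43., 183.,  52.,  84.]), 0.59), (array([151., 108., 121., 140.]), 0.18)]
glue_bottle [] []
grit_jar [(array([527., 244.]), 0.98, array([0.6231, 0.4191]))] [(array([509., 223.,  74.,  45.]), 0.98)]
```

View pics/w1.png

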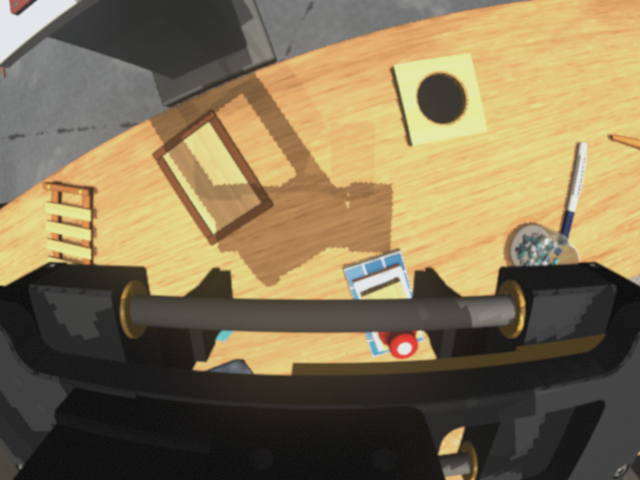

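The wrist view shows the block (corners about (392,67), (470,54), (487,131), (411,145)) with its recess at (442,100). The frame is at (153,155), (212,112), (272,205), (213,243). The stack's near trivet edge runs (344,267)-(399,249), and the knob is at (402,345).

Run:
```python
from h import *
np.set_printoptions(precision=4,suppress=True)
c=cam("wrist")
def g(n,pts,z):
    P=np.array([hit(c,p,z)[:2] for p in pts]);d=np.diff(np.vstack([P,P[:1]]),axis=0)
    print(n,P.tolist(),"mean",P.mean(0),"len",np.hypot(*d.T),"yaw",np.degrees(np.arctan2(d[:,1],d[:,0]))%180)
g("frame",[(153,155),(212,112),(272,205),(213,243)],.0085)
g("block",[(392,67),(470,54),(487,131),(411,145)],.018)
g("recess",[(442,100)],.018)
g("trivet",[(344,267),(399,249)],.012)
g("knob",[(403,346)],.098)
g("rackend",[(45,182),(95,188)],.022)
# red knob centroid
for n in("wrist","side","scene"):
    c=c if n=="wrist" else cam(n)
    h=cv2.cvtColor(c["img"],cv2.COLOR_RGB2HSV)
    p=proj(c,(.628,.233,.09)).astype(int); m=((h[...,0]<8)|(h[...,0]>172))&(h[...,1]>170)&(h[...,2]>90)
    k=np.zeros_like(m);k[max(p[1]-35,0):p[1]+35,p[0]-35:p[0]+35]=1
    v,u=np.where(m&k);print(n,p,len(u),u.min(),u.max(),v.min(),v.max(),hit(c,((u.min()+u.max())/2,v.min()+ (u.max()-u.min())/2),.0895))
```

```text
frame [[0.3845394707391428, 0.04806310784205883], [0.36852621828697385, 0.1271851374180889], [0.4816398042311786, 0.15241067767671604], [0.49836137941146763, 0.07607319123251644]] mean [0.4333 0.1009] len [0.0807 0.1159 0.0781 0.1172] yaw [101.4414  12.5719 102.3554  13.825 ]
block [[0.3881048861750347, 0.3128283577351546], [0.3952401622175325, 0.39861178023553123], [0.47767615105133243, 0.3905578889966126], [0.46842942829765183, 0.30567631262866396]] mean [0.4324 0.3519] len [0.0861 0.0828 0.0854 0.0806] yaw [ 85.2452 174.42    83.7829 174.9118]
recess [[0.43405152205828595, 0.351565118173724]] mean [0.4341 0.3516] len [0.] yaw [0.]
trivet [[0.5690940918466414, 0.201360093607165], [0.5696743156476946, 0.2630820758227408]] mean [0.5694 0.2322] len [0.0617 0.0617] yaw [89.4614 89.4614]
knob [[0.6298707722118357, 0.23345053342222025]] mean [0.6299 0.2335] len [0.] yaw [0.]
rackend [[0.35297269823655564, -0.10134628540038365], [0.3900415445190716, -0.030450626962742533]] mean [ 0.3715 -0.0659] len [0.08 0.08] yaw [62.3965 62.3965]
wrist [400 340] 410 380 417 331 357 [0.6378 0.2287 0.0895]
side [309 176] 64 305 314 177 190 [0.6143 0.2084 0.0895]
scene [231 260] 195 223 239 256 284 [0.6204 0.246  0.0895]
```

In the tool's units: -0.112 m is -22.4, 0.074 m is 14.8.

>>> nudge_tcp(plan=[[[0,0,-0.16],[-11.2,7.4,4],0.087],[[0,0,-0.328],[-22.4,14.8,8],0.087],[[0,0,-0.328],[-22.4,14.8,16.4],0.087],[[0,0,-0.328],[-22.4,14.8,16.4],0.087],[[0,0,-0.328],[-22.4,14.8,16.4],0.087]])

```text
time_s: 6.22
tcp_pos: [0.6299, 0.2334, 0.2112]
tool_rot: [[-1.0, 0.008, 0.0], [0.008, 1.0, 0.0], [-0.0, 0.0, -1.0]]
force: [0.7, -0.2, 0.1]
width: 0.087
finger_force: 0.0
```

Run:
```python
from h import *
np.set_printoptions(precision=4,suppress=True)
c=cam("wrist","w2")
for P in[(.6297,.2335,.098),(.6297,.2335,.038)]:print(proj(c,P))
for k in H:
    r=robot.tip_of(c,k)
    print(k,[(np.round(q['point']),round(q['score'],2),hit(c,q['point'],H[k])[:2]) for q in r[:2]])
```

```text
[322.2854 258.0468]
[322.2517 232.5542]
red_weight [(array([323., 237.]), 0.61, array([0.6328, 0.2337]))]
pressing_board []
white_tile []
blue_trivet []
weight_block []
board_tray []
wood_frame [(array([165.,   2.]), 0.76, array([0.43  , 0.0979]))]
drying_rack [(array([ 0., 54.]), 0.57, array([ 0.4342, -0.1164]))]
glue_bottle []
grit_jar [(array([524., 217.]), 0.93, array([0.6256, 0.4207])), (array([ 3., 58.]), 0.19, array([ 0.4399, -0.1099]))]
```

View pics/w2.png

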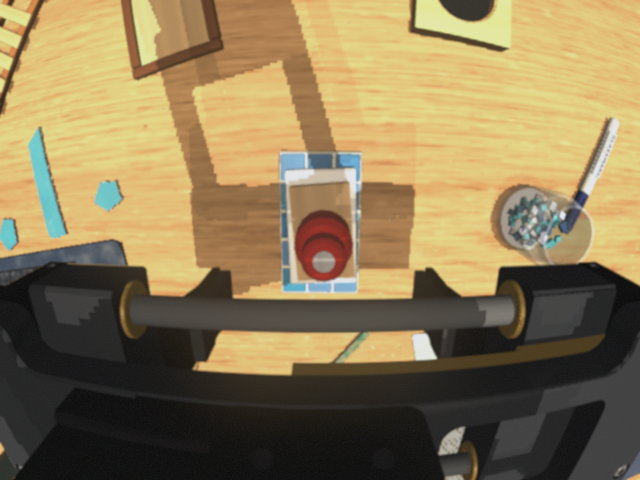

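The knob is centred between the fingers, its top at about (325,260) against a predicted (322,258). The trivet outline runs (280,153)-(361,153) down to (283,291)-(358,292). Descending to grip.

In the tool's units: 0.068 m is 13.6, 0.035 m is 7.

>>> nudge_tcp(plan=[[[0,0,0],[0,0.1,7],0.087],[[0,0,0],[0,0.1,13.6],0.087],[[0,0,0],[0,0.1,13.6],0.087],[[0,0,0],[0,0.1,13.6],0.015],[[0,0,0],[0,0.1,13.6],0.015],[[0,0,0],[0,0.1,13.6],0.015],[[0,0,0],[0,0.1,13.6],0.015],[[0,0,0],[0,0.1,13.6],0.015]], squeeze=30)

```text
time_s: 7.78
tcp_pos: [0.6302, 0.2339, 0.1425]
tool_rot: [[-1.0, 0.008, 0.0], [0.008, 1.0, 0.0], [-0.0, 0.0, -1.0]]
force: [-0.0, 0.1, -0.6]
width: 0.0448
finger_force: 0.0
```

Run:
```python
from h import *
np.set_printoptions(precision=4,suppress=True)
```

```text
(no output)
```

In the tool's units: -0.07 m is -14, -0.03 m is -6.

>>> nudge_tcp(plan=[[[0,0,0],[0,0,0],0.015],[[0,0,0],[0,0,0],0.015],[[0,0,0],[0,0,0],0.015],[[0,0,0],[0,0,0],0.015],[[0,0,0],[0,0,-6],0.015],[[0,0,0],[0,0,-14],0.015]], squeeze=30)

```text
time_s: 8.52
tcp_pos: [0.6283, 0.2333, 0.2096]
tool_rot: [[-1.0, 0.008, -0.006], [0.008, 1.0, -0.002], [0.006, -0.002, -1.0]]
force: [0.2, -0.4, -4.8]
width: 0.0267
finger_force: 30.0
```

>>> nudge_tcp(plan=[[[0,0,0],[8,4.8,-6],0.015],[[0,0,0],[18,10.8,-6],0.015],[[0,0,0],[28,16.8,-6],0.015],[[0,0,0],[35,20.8,-6],0.015],[[0,0,0],[39.6,23.3,-6],0.015],[[0,0,0],[39.6,23.3,-6],0.015],[[0,0,0],[39.6,23.3,-6],0.015]])

```text
time_s: 9.4
tcp_pos: [0.4331, 0.3515, 0.2417]
tool_rot: [[-1.0, 0.008, -0.0], [0.008, 1.0, -0.001], [0.0, -0.001, -1.0]]
force: [0.2, 0.4, -4.8]
width: 0.0265
finger_force: 30.0
```

Run:
```python
from h import *
np.set_printoptions(precision=4,suppress=True)
c=cam("wrist","w3")
print(proj(c,(.4335,.3516,.018)))
for k in["weight_block","red_weight"]:
    r=robot.tip_of(c,k)
    print(k,[(np.round(q['point']),round(q['score'],2),hit(c,q['point'],H[k])[:2]) for q in r[:2]])
c=cam("side","s3")
for k in["weight_block","red_weight"]:
    r=robot.tip_of(c,k)
    print(k,[(np.round(q['point']),round(q['score'],2),hit(c,q['point'],H[k])[:2]) for q in r[:2]])
```

```text
[322.4717 218.9704]
weight_block [(array([325., 213.]), 0.63, array([0.4316, 0.3542]))]
red_weight [(array([323., 267.]), 0.93, array([0.4709, 0.3517]))]
weight_block [(array([244., 202.]), 0.73, array([0.4302, 0.3341]))]
red_weight [(array([237., 162.]), 0.47, array([0.4987, 0.5327])), (array([435., 326.]), 0.21, array([ 0.5829, -0.4198]))]
```

View pics/w3.png

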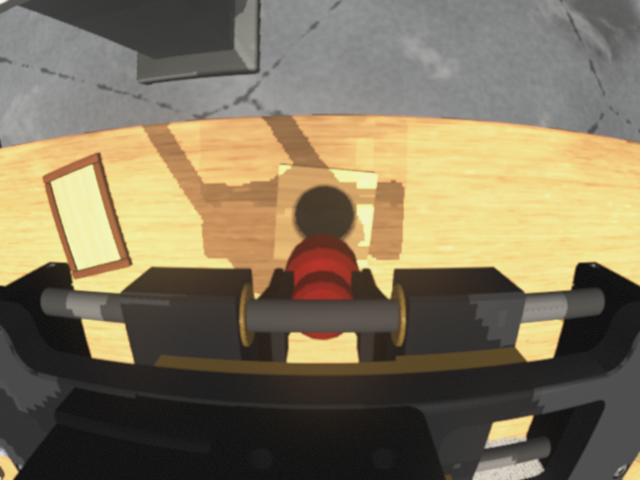

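The recess ring spans columns 295-355 with its top at row 185, so its centre is about (325,214). The weight hangs at about (322,285), upright.

Run:
```python
from h import *
np.set_printoptions(precision=4,suppress=True)
c=cam("wrist")
print(hit(c,(325,214),.018),hit(c,(325,185),.018),hit(c,(295,214),.018),hit(c,(355,214),.018), hit(c,(323,267),.137),hit(c,(322.5,236),.137),hit(c,(288,262),.137),hit(c,(357,262),.137))
```

```text
[0.4297 0.354  0.018 ] [0.4043 0.3542 0.018 ] [0.4294 0.3279 0.018 ] [0.4299 0.3801 0.018 ] [0.436  0.3519 0.137 ] [0.4179 0.3518 0.137 ] [0.4329 0.3322 0.137 ] [0.4333 0.3711 0.137 ]
```

In the tool's units: 0.0035 m is 0.7, 0.0023 m is 0.46.

>>> nudge_tcp(plan=[[[0,0,0],[0.7,0.46,8],0.015],[[0,0,0],[0.7,0.46,16],0.015],[[0,0,0],[0.7,0.46,22],0.015],[[0,0,0],[0.7,0.46,24],0.015],[[0,0,0],[0.7,0.46,25.5],0.015],[[0,0,0],[0.7,0.46,25.5],0.015]])

```text
time_s: 10.5
tcp_pos: [0.4301, 0.3545, 0.1154]
tool_rot: [[-1.0, 0.008, 0.001], [0.008, 1.0, 0.001], [-0.001, 0.001, -1.0]]
force: [1.0, -0.1, -3.7]
width: 0.0268
finger_force: 30.0
```

>>> nudge_tcp(plan=[[[0,0,0],[0,0,0],0.015],[[0,0,0],[0,0,0],0.015]])

```text
time_s: 10.75
tcp_pos: [0.4301, 0.3546, 0.1158]
tool_rot: [[-1.0, 0.008, 0.002], [0.008, 1.0, 0.001], [-0.002, 0.001, -1.0]]
force: [0.9, 0.8, -4.6]
width: 0.0264
finger_force: 30.0
```

Run:
```python
from h import *
c=cam("wrist","w4"); cv2.imwrite("pics/w4c.png",cv2.resize(c["img"][140:400,170:480,::-1],None,fx=2,fy=2))
```

```text
(no output)
```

View pics/w4c.png

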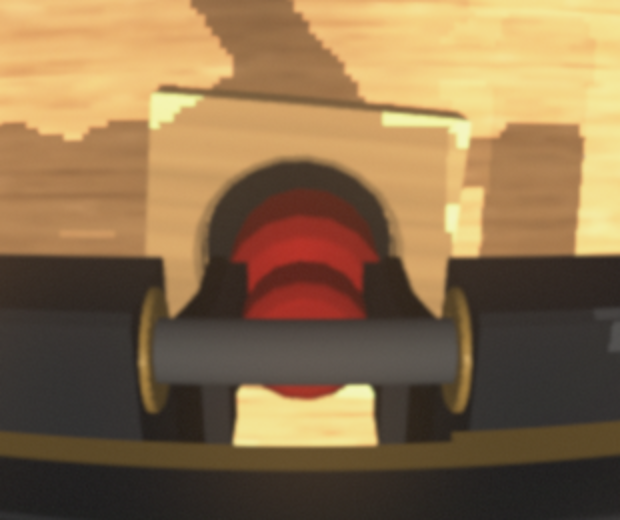

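The weight sits inside the ring with small even side gaps (left about 22 px, right about 15 px in the crop). Lowering a little more until it bears.

In the tool's units: 0.0035 m is 0.7, 0.002 m is 0.4.

>>> nudge_tcp(plan=[[[0,0,0],[0,-0.16,0.4],0.015],[[0,0,0],[0,-0.16,0.7],0.015],[[0,0,0],[0,-0.16,0.7],0.015]])

```text
time_s: 11.18
tcp_pos: [0.4303, 0.3535, 0.1122]
tool_rot: [[-1.0, 0.008, 0.002], [0.008, 1.0, 0.0], [-0.002, 0.0, -1.0]]
force: [-0.1, -3.0, 2.7]
width: 0.0266
finger_force: 30.0
```

>>> nudge_tcp(plan=[[[0,0,0],[0,0,0],0.087],[[0,0,0],[0,0,0],0.087],[[0,0,0],[0,0,0],0.087],[[0,0,0],[0,0,0],0.087],[[0,0,0],[0,0,-8],0.087],[[0,0,0],[0,0,-20],0.087],[[0,0,0],[0,0,-20],0.087]])

```text
time_s: 12.05
tcp_pos: [0.4324, 0.3554, 0.2173]
tool_rot: [[-1.0, 0.008, 0.009], [0.008, 1.0, 0.006], [-0.009, 0.006, -1.0]]
force: [-0.1, -0.2, 0.4]
width: 0.0846
finger_force: 0.0
```

Run:
```python
from h import *
np.set_printoptions(precision=4,suppress=True)
c=cam("wrist","w5");cv2.imwrite("pics/w5c.png",cv2.resize(c["img"][120:360,170:480,::-1],None,fx=2,fy=2))
for k in["weight_block","red_weight"]:
    r=robot.tip_of(c,k)
    print(k,[(np.round(q['point']),round(q['score'],2),hit(c,q['point'],.008 if k[0]=='r' else 0)[:2]) for q in r[:2]])
```

```text
weight_block []
red_weight [(array([318., 220.]), 0.64, array([0.4327, 0.3534]))]
```

View pics/w5c.png

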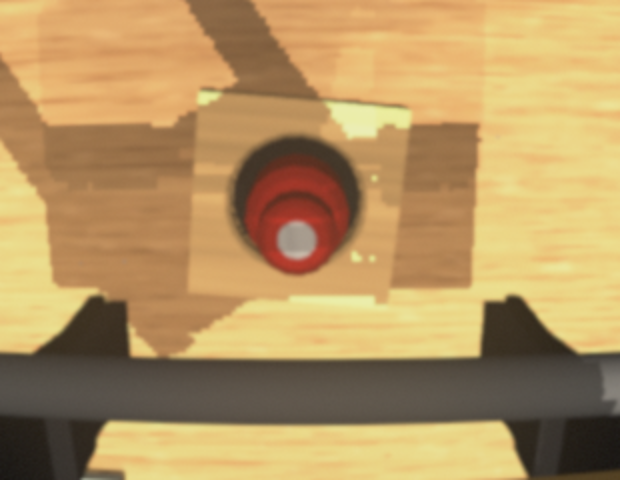

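The weight stands upright and well centred in the recess (ring 232-358, body about 247-348 in the crop). Back to the stack.

In the tool's units: -0.2 m is -40, -0.1184 m is -23.68.

>>> nudge_tcp(plan=[[[0,0,0],[-10,-6,0],0.087],[[0,0,0],[-20,-12,0],0.087],[[0,0,0],[-30,-18,0],0.087],[[0,0,0],[-40,-23.68,0],0.087],[[0,0,0],[-40,-23.68,0],0.087],[[0,0,0],[-40,-23.68,0],0.087]])

```text
time_s: 12.95
tcp_pos: [0.6274, 0.2332, 0.2087]
tool_rot: [[-1.0, 0.009, -0.004], [0.009, 1.0, -0.001], [0.004, -0.001, -1.0]]
force: [0.5, 0.1, 0.1]
width: 0.0867
finger_force: 0.0
```

Run:
```python
from h import *
c=cam("wrist","w6");cv2.imwrite("pics/w6c.png",cv2.resize(c["img"][130:310,220:420,::-1],None,fx=4,fy=3.3333))
```

```text
(no output)
```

View pics/w6c.png

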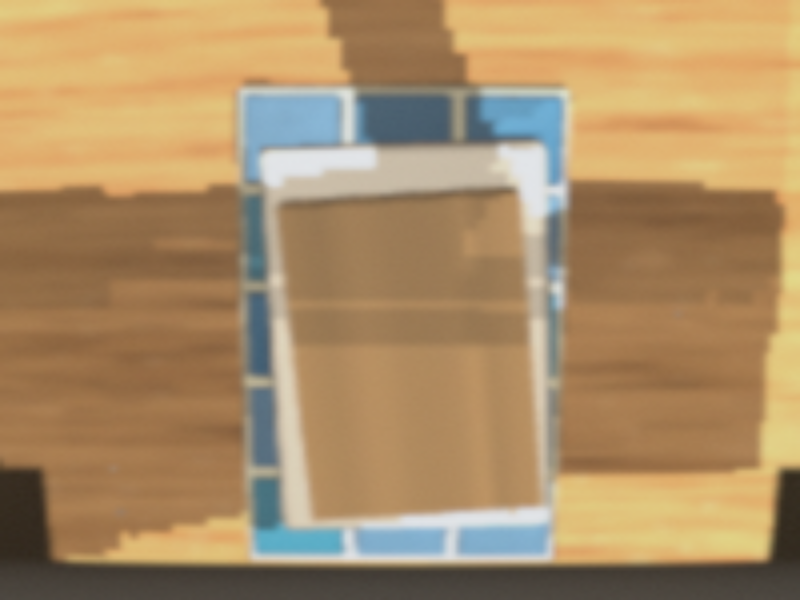

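In the crop the board's corners are (277,203), (518,188), (545,508), (312,523). The tile's are about (262,150), (546,145), (548,515), (283,527), and the trivet's (240,90), (568,92), (550,558), (253,558).

Add to h.py:
```python
def quad(c,n,pts,z):
    P=np.array([hit(c,p,z)[:2] for p in pts]);d=np.roll(P,-1,0)-P
    print(n,"mean",P.mean(0).round(4),"len",np.hypot(*d.T).round(4),"yaw",(np.degrees(np.arctan2(d[:,1],d[:,0]))%180).round(1))
```

Run:
```python
from h import *
c=cam("wrist");f=lambda L:[(a/4+220-.375,b/3.3333+130-.35) for a,b in L]
quad(c,"board",f([(277,203),(518,188),(545,508),(312,523)]),.038)
quad(c,"tile",f([(262,150),(546,145),(548,515),(283,527)]),.024)
quad(c,"trivet",f([(240,90),(568,92),(550,558),(253,558)]),.012)
o=robot.get_obs();print(o['tcp_pos'],o['tool_rot'])
```

```text
board mean [0.6299 0.2343] len [0.0433 0.0736 0.0448 0.074 ] yaw [93.8  4.6 94.3  3.4]
tile mean [0.6289 0.2337] len [0.0533 0.0889 0.0537 0.091 ] yaw [90.7  1.1 92.9  0.8]
trivet mean [0.6304 0.2322] len [0.0638 0.1172 0.0634 0.1178] yaw [ 89.1 179.1  89.6 179.3]
[0.62709743 0.23421367 0.20990508] [[-9.99974514e-01  6.66325178e-03 -2.56356105e-03]
 [ 6.66407845e-03  9.99977745e-01 -3.14061849e-04]
 [ 2.56141132e-03 -3.31137617e-04 -9.99996665e-01]]
```

In the tool's units: 0.107 m is 21.4, 0.09 m is 18.

>>> nudge_tcp(plan=[[[0,0,-0.077],[-0.56,0,10],0.087],[[0,0,-0.077],[-0.56,0,18],0.087],[[0,0,-0.077],[-0.56,0,21.4],0.08],[[0,0,-0.077],[-0.56,0,21.4],0.07],[[0,0,-0.077],[-0.56,0,21.4],0.07],[[0,0,-0.077],[-0.56,0,21.4],0.07]])

```text
time_s: 13.8
tcp_pos: [0.6327, 0.2339, 0.1067]
tool_rot: [[-0.998, -0.069, 0.004], [-0.069, 0.998, 0.001], [-0.004, 0.001, -1.0]]
force: [0.7, 0.6, -0.2]
width: 0.0706
finger_force: 0.0
```

```bash
python3 -c "
from h import *
for i in range(2):
  c=cam('side');o=robot.get_obs();print(o['tcp_pos'],o['force'])
for k in ['board_tray','drying_rack','glue_bottle']: print(k,[(q['score'],hit(c,q['point'],0)) for q in robot.tip_of(c,k)])"
```

```text
[0.6324895  0.23379242 0.10629084] [-0.03232168  0.10291773  0.05282032]
[0.63227209 0.23368516 0.10589558] [-0.02040959 -0.06314197 -0.73297497]
board_tray [(0.68, array([ 0.45154969, -0.35160374,  0.        ]))]
drying_rack [(0.74, array([ 0.42762304, -0.12012884,  0.        ]))]
glue_bottle [(0.6, array([ 0.60123093, -0.40242769,  0.        ]))]
```

In the tool's units: 0.008 m is 1.6, 0.001 m is 0.2.

>>> nudge_tcp(plan=[[[0,0,0],[0.2,0,1.6],0.07],[[0,0,0],[0.2,0,1.6],0.07],[[0,0,0],[0.2,0,1.6],0.07],[[0,0,0],[0.2,0,1.6],0.07]], squeeze=25)

```text
time_s: 14.55
tcp_pos: [0.6305, 0.2334, 0.0963]
tool_rot: [[-0.998, -0.069, 0.0], [-0.069, 0.998, -0.0], [-0.0, -0.0, -1.0]]
force: [1.4, 0.0, -0.0]
width: 0.0699
finger_force: 0.0
```

In the tool's units: -0.16 m is -32, -0.13 m is -26.

>>> nudge_tcp(plan=[[[0,0,0],[0,0,0],0.03],[[0,0,0],[0,0,0],0.03],[[0,0,0],[0,0,0],0.03],[[0,0,0],[0,0,0],0.03],[[0,0,0],[0,0,0],0.03],[[0,0,0],[0,0,-4],0.03],[[0,0,0],[0,0,-14],0.03],[[0,0,0],[0,0,-26],0.03],[[0,0,0],[0,0,-32],0.03],[[0,0,0],[0,0,-32],0.03]], squeeze=25)

```text
time_s: 15.8
tcp_pos: [0.6323, 0.2339, 0.2622]
tool_rot: [[-0.998, -0.069, 0.009], [-0.069, 0.998, 0.002], [-0.009, 0.001, -1.0]]
force: [0.2, -0.8, -0.7]
width: 0.0437
finger_force: 25.0
```

```bash
python3 -c "
from h import *
c=cam('wrist','w7');o=robot.get_obs();print(o['tcp_pos'],o['width'],o['finger_force'])
print([(q['score'],q['extent']) for q in robot.search_frame(c,'pressing_board')])"
```

```text
[0.63114735 0.23360872 0.2589515 ] 0.043833842088395185 24.999602437019348
[(0.76, [270.2, 210.8, 104.8, 150.8])]
```

```bash
python3 -c "
from h import *
c=cam('side','s7');cv2.imwrite('pics/s7c.png',cv2.resize(c['img'][210:370,240:440,::-1],None,fx=4,fy=3.75,interpolation=cv2.INTER_CUBIC))"
```

```text
(no output)
```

View pics/s7c.png

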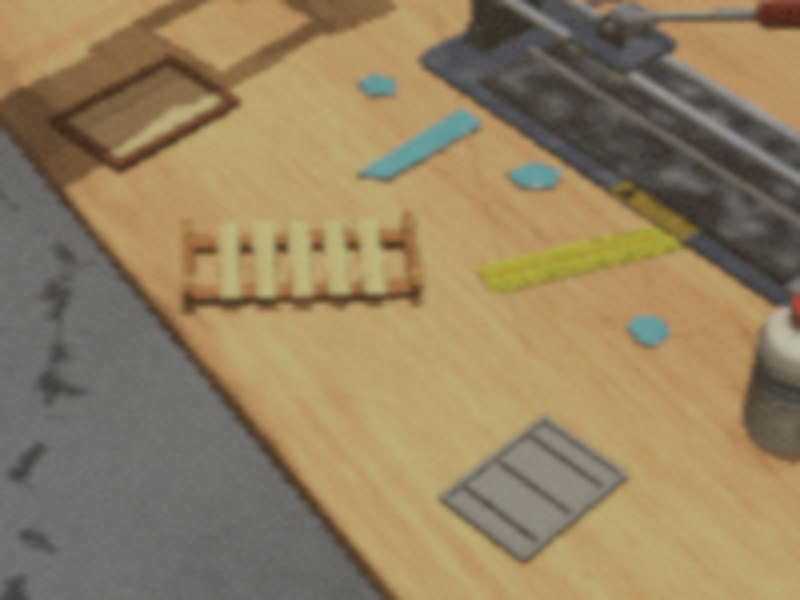

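The crop shows the tray corners at (442,495), (545,418), (628,474), (525,562). The rack's top corners are about (185,222), (410,215), (420,292), (187,300), and the frame's (52,122), (172,60), (238,100), (120,170).

Run:
```python
from h import *
c=cam("side");f=lambda L:[(a/4+240-.375,b/3.75+210-.35) for a,b in L]
quad(c,"tray",f([(442,495),(545,418),(628,474),(525,562)]),.0075)
quad(c,"rack",f([(185,222),(410,215),(420,292),(187,300)]),.022)
quad(c,"frame",f([(52,122),(172,60),(238,100),(120,170)]),.0085)
```

```text
tray mean [ 0.4516 -0.3561] len [0.0917 0.0644 0.095  0.067 ] yaw [ 11.1 102.7  12.6  99.8]
rack mean [ 0.4333 -0.1193] len [0.1548 0.0787 0.1525 0.0789] yaw [151.1  60.6 151.1  62.2]
frame mean [0.4279 0.0933] len [0.1166 0.0746 0.1185 0.0796] yaw [ 11.8 103.6  14.2 102.2]
```

In the tool's units: -0.569 m is -113.8, 0.17 m is 34.

>>> nudge_tcp(plan=[[[0,0,-0.013],[3.4,-11.4,0],0.03],[[0,0,-0.026],[6.8,-22.8,0],0.03],[[0,0,-0.039],[10.2,-34.2,0],0.03],[[0,0,-0.052],[13.6,-45.6,0],0.03],[[0,0,-0.065],[17,-57,0],0.03],[[0,0,-0.078],[20.4,-68.2,0],0.03],[[0,0,-0.091],[23.8,-79.6,0],0.03],[[0,0,-0.104],[27.2,-91,0],0.03],[[0,0,-0.117],[30.6,-102.4,0],0.03],[[0,0,-0.131],[34,-113.8,0],0.03]])

```text
time_s: 17.25
tcp_pos: [0.4988, -0.3472, 0.2542]
tool_rot: [[-0.98, -0.199, -0.002], [-0.199, 0.98, 0.002], [0.002, 0.003, -1.0]]
force: [0.8, 0.1, -0.4]
width: 0.0438
finger_force: 25.0
```

>>> nudge_tcp(plan=[[[0,0,0],[0,0,0],0.03],[[0,0,0],[0,0,0],0.03]])

```text
time_s: 17.5
tcp_pos: [0.4995, -0.3454, 0.2544]
tool_rot: [[-0.98, -0.198, -0.002], [-0.198, 0.98, 0.003], [0.002, 0.003, -1.0]]
force: [-0.1, 0.7, -0.4]
width: 0.0436
finger_force: 25.0
```

Run:
```python
from h import *
c=cam("wrist","w8");cv2.imwrite("pics/w8c.png",cv2.resize(c["img"][60:360,120:520,::-1],None,fx=2,fy=2))
```

```text
(no output)
```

View pics/w8c.png

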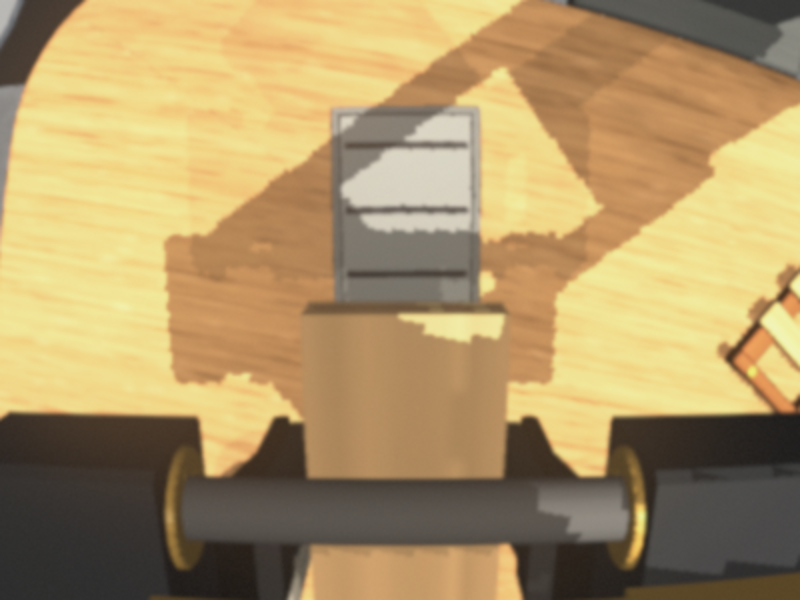

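The tray is aligned with the board: its outer near corners are at crop (332,108) and (479,108), and its middle line at about (406,210). The board is held straight.

Run:
```python
from h import *
np.set_printoptions(precision=4,suppress=True)
c=cam("wrist");f=lambda a,b:(a/2+120-.25,b/2+60-.25)
o=robot.get_obs();R=o['tool_rot'];t=o['tcp_pos'];print(t)
C=hit(c,f(406.5,210),.003);print("tray",C,[hit(c,f(*p),.0075) for p in [(332,108),(479,108)]])
print("board edge",[hit(c,f(*p),z) for p,z in [((303,312),.196),((507,312),.196),((303,305),.182),((507,305),.182)]])
B=np.mean([hit(c,f(303,312),.196),hit(c,f(507,312),.196)],0)
print("edge in tool",R.T@(B-t),"tray in tool",R.T@(C-t))
e=.5*(hit(c,f(332,108),.0075)+hit(c,f(479,108),.0075));print("tray near edge in tool",R.T@(e-t))
```

```text
[ 0.5002 -0.3445  0.2552]
tray [ 0.4555 -0.3526  0.003 ] [array([ 0.4158, -0.395 ,  0.0075]), array([ 0.4026, -0.33  ,  0.0075])]
board edge [array([ 0.4681, -0.3731,  0.196 ]), array([ 0.4597, -0.3312,  0.196 ]), array([ 0.4697, -0.3747,  0.182 ]), array([ 0.4605, -0.329 ,  0.182 ])]
edge in tool [ 0.0371 -0.0003  0.0592] tray in tool [0.0452 0.0005 0.2523]
tray near edge in tool [0.0926 0.0001 0.2478]
```

In the tool's units: 0.16 m is 32, 0.172 m is 34.4.

>>> nudge_tcp(plan=[[[0,0,0],[5,0,0],0.03],[[0,0,0],[8.74,0.1,6],0.03],[[0,0,0],[8.74,0.1,16],0.03],[[0,0,0],[8.74,0.1,26],0.03],[[0,0,0],[8.74,0.1,32],0.03],[[0,0,0],[8.74,0.1,34.4],0.03],[[0,0,0],[8.74,0.1,34.4],0.03],[[0,0,0],[8.74,0.1,34.4],0.03],[[0,0,0],[8.74,0.1,34.4],0.03]])

```text
time_s: 18.73
tcp_pos: [0.4581, -0.3549, 0.086]
tool_rot: [[-0.98, -0.199, 0.002], [-0.199, 0.98, -0.002], [-0.002, -0.003, -1.0]]
force: [0.8, -0.5, -0.9]
width: 0.0437
finger_force: 25.0
```

In the tool's units: 0.0065 m is 1.3, 0.001 m is 0.2.

>>> nudge_tcp(plan=[[[0,0,0],[0.2,0,1.3],0.03],[[0,0,0],[0.2,0,1.3],0.03],[[0,0,0],[0.2,0,1.3],0.03]])

```text
time_s: 19.1
tcp_pos: [0.4561, -0.3543, 0.0776]
tool_rot: [[-0.98, -0.199, -0.0], [-0.199, 0.98, 0.0], [0.0, 0.0, -1.0]]
force: [-0.1, -0.1, -0.8]
width: 0.0439
finger_force: 25.0
```

>>> nudge_tcp(plan=[[[0,0,0],[0,0,0],0.06],[[0,0,0],[0,0,0],0.06],[[0,0,0],[0,0,0],0.06],[[0,0,0],[0,0,-6],0.06],[[0,0,0],[-4,0,-16],0.087],[[0,0,0],[-8,0,-28],0.087],[[0,0,0],[-8,0,-32],0.087],[[0,0,0],[-8,0,-32],0.087]])

```text
time_s: 20.1
tcp_pos: [0.4961, -0.347, 0.2395]
tool_rot: [[-0.98, -0.199, 0.002], [-0.199, 0.98, -0.002], [-0.002, -0.003, -1.0]]
force: [-0.6, 0.2, 0.1]
width: 0.0854
finger_force: 0.0
```

Run:
```python
from h import *
c=cam("wrist","w9");cv2.imwrite("pics/w9c.png",cv2.resize(c["img"][60:300,120:520,::-1],None,fx=2,fy=2))
```

```text
(no output)
```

View pics/w9c.png

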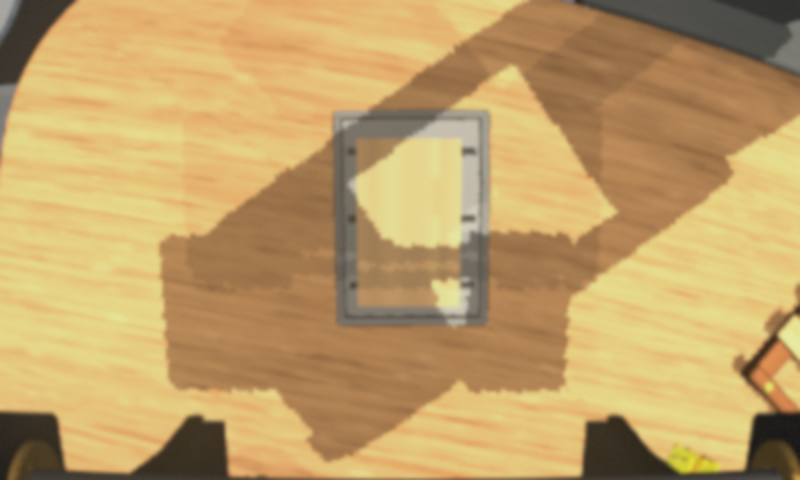

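The board lies flat in the tray, nearly centred (board columns 357-462 inside tray 335-489). Back to the stack for the tile.

In the tool's units: 0.542 m is 108.4, -0.2457 m is -49.14.

>>> nudge_tcp(plan=[[[0,0,0.018],[-4.92,10.84,0],0.087],[[0,0,0.036],[-9.82,21.68,0],0.087],[[0,0,0.054],[-14.74,32.52,0],0.087],[[0,0,0.072],[-19.66,43.36,0],0.087],[[0,0,0.09],[-24.58,54.2,0],0.087],[[0,0,0.108],[-29.48,65.04,0],0.087],[[0,0,0.126],[-34.4,75.88,0],0.087],[[0,0,0.144],[-39.32,86.72,0],0.087],[[0,0,0.162],[-44.22,97.56,0],0.087],[[0,0,0.18],[-49.14,108.4,4],0.087]])

```text
time_s: 21.4
tcp_pos: [0.6283, 0.2346, 0.2161]
tool_rot: [[-1.0, -0.019, -0.001], [-0.019, 1.0, -0.001], [0.001, -0.0, -1.0]]
force: [0.7, -0.3, 0.2]
width: 0.0868
finger_force: 0.0
```

>>> nudge_tcp(plan=[[[0,0,0],[0,0,2],0.087],[[0,0,0],[0,0,2],0.087]])

```text
time_s: 21.65
tcp_pos: [0.6263, 0.2324, 0.2035]
tool_rot: [[-1.0, -0.021, -0.007], [-0.021, 1.0, -0.002], [0.007, -0.002, -1.0]]
force: [-0.3, -0.2, -0.3]
width: 0.0873
finger_force: 0.0
```

Run:
```python
from h import *
c=cam("wrist","w10");cv2.imwrite("pics/w10c.png",cv2.resize(c["img"][130:310,220:420,::-1],None,fx=4,fy=3.3333))
```

```text
(no output)
```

View pics/w10c.png

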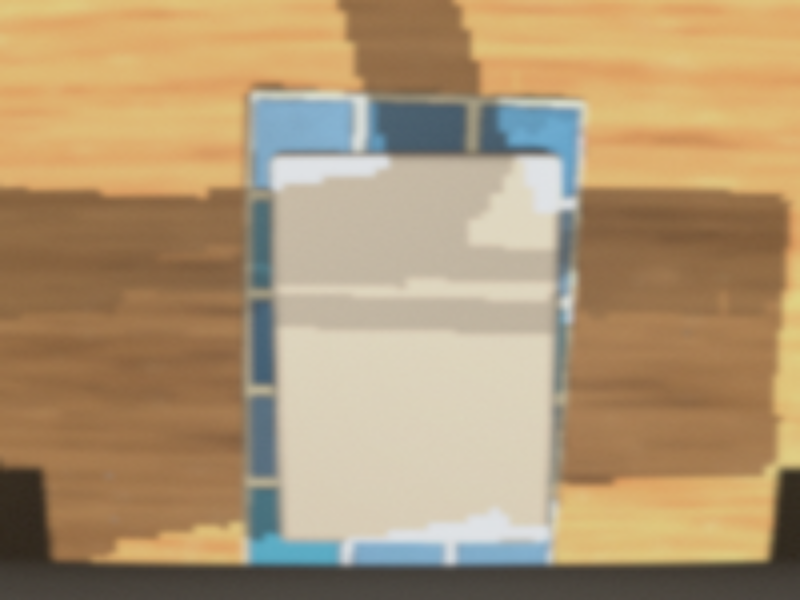

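The tile's corners in the crop are (271,155), (562,155), (551,540), (281,541).

Run:
```python
from h import *
c=cam("wrist");f=lambda L:[(a/4+220-.375,b/3.3333+130-.35) for a,b in L]
quad(c,"tile",f([(271,155),(562,155),(551,540),(281,541)]),.024)
quad(c,"trivet",f([(248,93),(583,101),(552,563),(248,563)]),.012)
o=robot.get_obs();print(o['tcp_pos'])
```

```text
tile mean [0.6311 0.2328] len [0.0538 0.0919 0.0541 0.0921] yaw [91.1  1.2 91.4  1. ]
trivet mean [0.6306 0.2311] len [0.0644 0.1149 0.0641 0.1168] yaw [ 89.5 179.4  91.2 179.6]
[0.62787121 0.23170892 0.20660043]
```

Careful with the scale: shifts go in units of 5 mm. That gives: -0.003 m is -0.6, 0.0008 m is 0.16.

>>> nudge_tcp(plan=[[[0,0,0],[-0.6,0.16,10],0.08],[[0,0,0],[-0.6,0.16,18],0.08],[[0,0,0],[-0.6,0.16,22.4],0.075],[[0,0,0],[-0.6,0.16,22.4],0.075],[[0,0,0],[-0.6,0.16,22.4],0.075],[[0,0,0],[-0.6,0.16,22.4],0.075]])

```text
time_s: 22.5
tcp_pos: [0.6329, 0.2345, 0.0983]
tool_rot: [[-1.0, -0.02, 0.004], [-0.02, 1.0, 0.001], [-0.004, 0.001, -1.0]]
force: [0.4, 0.6, -0.1]
width: 0.0749
finger_force: 0.0
```

>>> nudge_tcp(plan=[[[0,0,0],[0,0,0],0.075],[[0,0,0],[0,0,0],0.075]])

```text
time_s: 22.75
tcp_pos: [0.6316, 0.2344, 0.0965]
tool_rot: [[-1.0, -0.02, 0.001], [-0.02, 1.0, 0.0], [-0.001, 0.0, -1.0]]
force: [0.6, 0.6, -0.9]
width: 0.0749
finger_force: 0.0
```

In the tool's units: 0.0115 m is 2.3, 0.006 m is 1.2.

>>> nudge_tcp(plan=[[[0,0,0],[0,-0.2,1.2],0.075],[[0,0,0],[0,-0.2,2.3],0.075],[[0,0,0],[0,-0.2,2.3],0.075],[[0,0,0],[0,-0.2,2.3],0.075],[[0,0,0],[0,-0.2,2.3],0.075]], squeeze=25)

```text
time_s: 23.38
tcp_pos: [0.6315, 0.2332, 0.0845]
tool_rot: [[-1.0, -0.02, 0.0], [-0.02, 1.0, 0.0], [-0.0, 0.0, -1.0]]
force: [1.2, -0.3, 0.8]
width: 0.0743
finger_force: 0.0
```

>>> nudge_tcp(plan=[[[0,0,0],[0,0,0],0.04],[[0,0,0],[0,0,0],0.04],[[0,0,0],[0,0,0],0.04],[[0,0,0],[0,0,0],0.04],[[0,0,0],[0,0,-2],0.04],[[0,0,0],[0,0,-8],0.04],[[0,0,0],[0,0,-16],0.04],[[0,0,0],[0,0,-24],0.04],[[0,0,0],[0,0,-28],0.04],[[0,0,0],[0,0,-28],0.04]], squeeze=25)

```text
time_s: 24.62
tcp_pos: [0.6323, 0.2334, 0.2263]
tool_rot: [[-1.0, -0.02, 0.004], [-0.02, 1.0, 0.001], [-0.004, 0.001, -1.0]]
force: [0.8, 0.1, -0.9]
width: 0.0541
finger_force: 25.0
```

In the tool's units: 0.1283 m is 25.66, -0.1135 m is -22.7.

>>> nudge_tcp(plan=[[[0,0,-0.05],[6,-5.4,0],0.04],[[0,0,-0.1],[14,-12.4,0],0.04],[[0,0,-0.15],[21,-18.6,0],0.04],[[0,0,-0.206],[25.66,-22.7,0],0.04],[[0,0,-0.206],[25.66,-22.7,0],0.04],[[0,0,-0.206],[25.66,-22.7,0],0.04],[[0,0,-0.206],[25.66,-22.7,0],0.04],[[0,0,-0.206],[25.66,-22.7,0],0.04]])

```text
time_s: 25.62
tcp_pos: [0.5058, 0.1176, 0.224]
tool_rot: [[-0.974, -0.225, -0.0], [-0.225, 0.974, 0.0], [0.0, 0.0, -1.0]]
force: [-1.1, -0.4, -0.6]
width: 0.0532
finger_force: 25.0
```

Run:
```python
from h import *
c=cam("wrist","w11");cv2.imwrite("pics/w11c.png",cv2.resize(c["img"][60:360,120:520,::-1],None,fx=2,fy=2))
```

```text
(no output)
```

View pics/w11c.png

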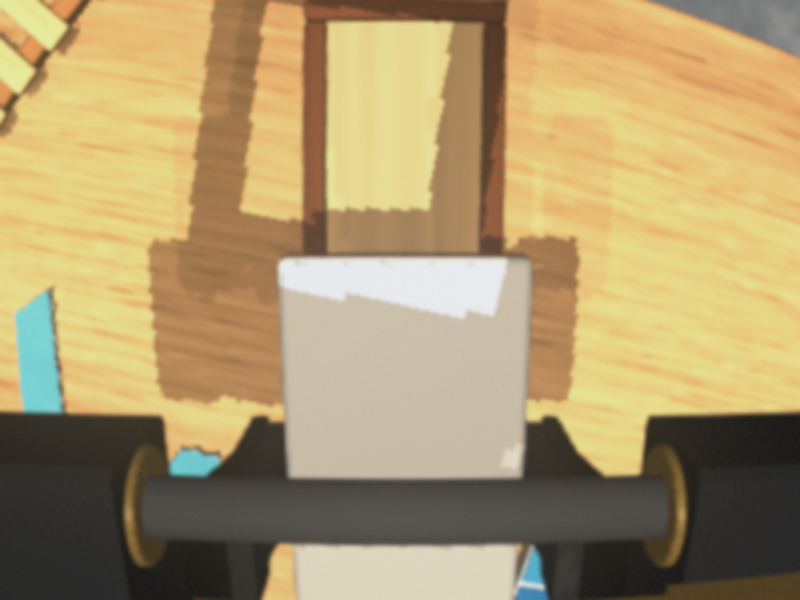

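The frame recess spans crop columns 327-483 with its near inner edge at row 21. The tile's front edge is at row 257, columns 281-529. Both are centred at about column 405.

Run:
```python
from h import *
np.set_printoptions(precision=4,suppress=True)
c=cam("wrist");f=lambda a,b:(a/2+120-.25,b/2+60-.25)
o=robot.get_obs();R=o['tool_rot'];t=o['tcp_pos'];print(t)
T=lambda a,b,z:R.T@(hit(c,f(a,b),z)-t)
for n,p in dict(in_floor=(405,21,.005),in_rim=(405,19,.0085),outer=(405,3,.0085),l0=(327,25,.005),r0=(482,25,.005),l1=(327,250,.005),r1=(481,250,.005),tilebot=(405,256,.1515),tiletop=(405,263,.1635),tl=(280,262,.1635),tr=(530,262,.1635)).items(): print(n,T(*p))
```

```text
[0.5056 0.1175 0.2242]
in_floor [ 0.1269 -0.0001  0.2192]
in_rim [ 0.1271 -0.0001  0.2157]
outer [ 0.134  -0.0001  0.2157]
l0 [ 0.1257 -0.0324  0.2192]
r0 [0.1256 0.0318 0.2192]
l1 [ 0.0302 -0.0331  0.2192]
r1 [0.0301 0.0319 0.2192]
tilebot [ 0.0465 -0.0002  0.0727]
tiletop [ 0.0466 -0.0002  0.0607]
tl [ 0.047  -0.0263  0.0607]
tr [0.047  0.026  0.0607]
```

In the tool's units: 0.0745 m is 14.9, -0.0004 m is -0.08.

>>> nudge_tcp(plan=[[[0,0,0],[8,0,0],0.04],[[0,0,0],[14.9,-0.08,2],0.04],[[0,0,0],[14.9,-0.08,12],0.04],[[0,0,0],[14.9,-0.08,20],0.04],[[0,0,0],[14.9,-0.08,25],0.04],[[0,0,0],[14.9,-0.08,26.6],0.04],[[0,0,0],[14.9,-0.08,26.6],0.04],[[0,0,0],[14.9,-0.08,26.6],0.04],[[0,0,0],[14.9,-0.08,26.6],0.04],[[0,0,0],[14.9,-0.08,26.6],0.04]])

```text
time_s: 26.98
tcp_pos: [0.4334, 0.1001, 0.092]
tool_rot: [[-0.975, -0.224, 0.001], [-0.224, 0.975, 0.0], [-0.001, -0.0, -1.0]]
force: [-0.9, -0.1, -0.5]
width: 0.0537
finger_force: 25.0
```

Run:
```python
from h import *
c=cam("wrist","w12");cv2.imwrite("pics/w12c.png",cv2.resize(c["img"][100:360,160:480,::-1],None,fx=2.3,fy=2.3))
print(robot.get_obs()['tcp_pos'])
```

```text
[0.43325389 0.10005701 0.09184301]
```

View pics/w12c.png

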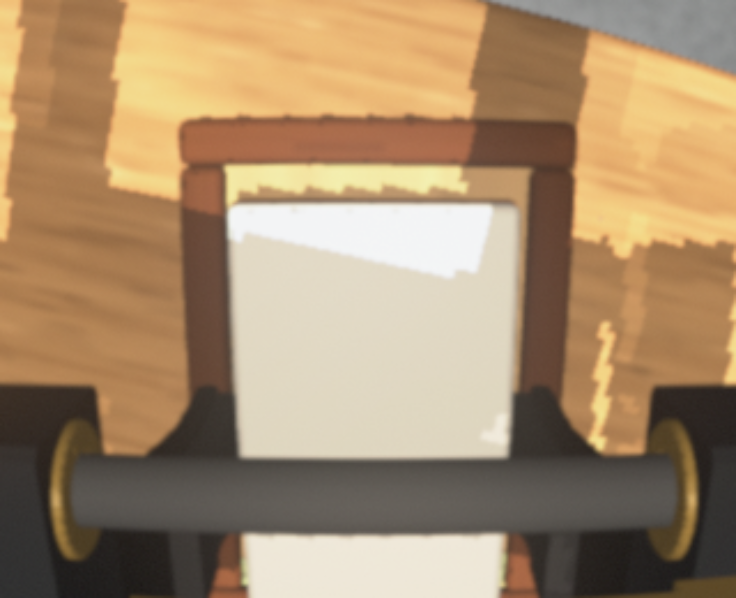

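Side gaps in the crop are about 3 px on the left (226 to 229) and 11 px on the right (517 to 528). The near gap is rows 165 to 202. I'll turn these into millimetres.

Run:
```python
from h import *
np.set_printoptions(precision=4,suppress=True)
c=cam("wrist");f=lambda a,b:(a/2.3+160-.3,b/2.3+100-.3)
o=robot.get_obs();R=o['tool_rot'];t=o['tcp_pos']
T=lambda a,b,z:R.T@(hit(c,f(a,b),z)-t)
for n,p in dict(near=(375,165,.0085),nearfl=(375,165,.005),outer=(375,118,.0085),l0=(224,200,.0085),r0=(530,200,.0085),tb=(372,200,.0195),tt=(372,207,.0315),tl=(229,210,.0315),tr=(517,210,.0315)).items(): print(n,T(*p))
```

```text
near [ 0.0529 -0.      0.0832]
nearfl [0.0526 0.     0.0867]
outer [0.0626 0.     0.0832]
l0 [ 0.0459 -0.0315  0.0832]
r0 [0.0458 0.0324 0.0832]
tb [ 0.047  -0.0006  0.0722]
tt [ 0.0472 -0.0006  0.0602]
tl [ 0.0469 -0.0266  0.0602]
tr [0.0469 0.0258 0.0602]
```

In the tool's units: 0.001 m is 0.2, 0.0007 m is 0.14.

>>> nudge_tcp(plan=[[[0,0,0],[0.14,0.2,1.2],0.04],[[0,0,0],[0.14,0.2,2.16],0.04],[[0,0,0],[0.14,0.2,2.16],0.04],[[0,0,0],[0.14,0.2,2.16],0.04]])

```text
time_s: 27.58
tcp_pos: [0.4319, 0.1008, 0.0804]
tool_rot: [[-0.975, -0.224, -0.0], [-0.224, 0.975, -0.0], [0.0, 0.0, -1.0]]
force: [0.3, -0.7, -1.7]
width: 0.0535
finger_force: 25.0
```

>>> nudge_tcp(plan=[[[0,0,0],[0,0,0],0.075],[[0,0,0],[0,0,0],0.075],[[0,0,0],[0,0,0],0.075],[[0,0,0],[0,0,-4],0.075],[[0,0,0],[-4,0,-12],0.087],[[0,0,0],[-8,0,-22],0.087],[[0,0,0],[-8,0,-26],0.087],[[0,0,0],[-8,0,-26],0.087]])

```text
time_s: 28.58
tcp_pos: [0.4723, 0.11, 0.2124]
tool_rot: [[-0.974, -0.224, 0.004], [-0.224, 0.974, 0.0], [-0.004, -0.001, -1.0]]
force: [0.2, 0.5, 0.2]
width: 0.0866
finger_force: 0.0
```

Run:
```python
from h import *
np.set_printoptions(precision=4,suppress=True)
c=cam("wrist","w13");cv2.imwrite("pics/w13c.png",cv2.resize(c["img"][80:300,160:480,::-1],None,fx=2.3,fy=2.3))
```

```text
(no output)
```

View pics/w13c.png

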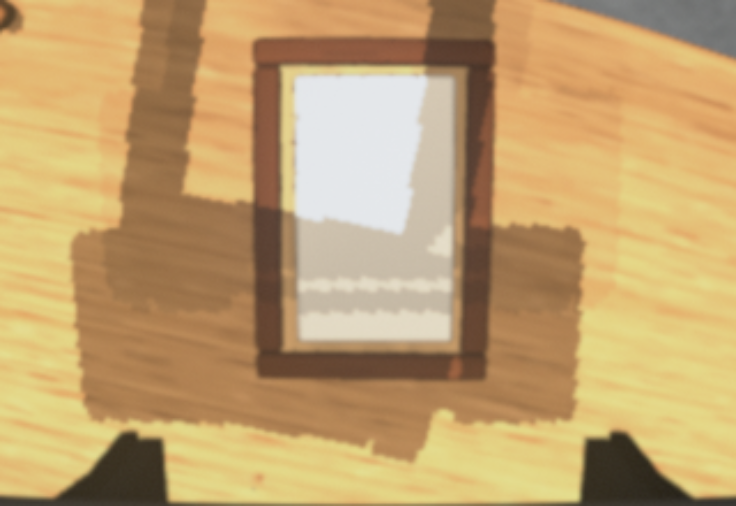

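The tile lies level in the recess with a joint all round (tile 295-460 inside recess 281-467). The views are used up, in fact over: that was the 15th against an allowance of 14, my miscount. I'll view no more and measure numerically. Next I measure the rack from above, with the camera aligned to it.

>>> nudge_tcp(plan=[[[0,0,0.12],[1.4,-8.4,-2],0.087],[[0,0,0.25],[3,-17,-6],0.087],[[0,0,0.38],[4.4,-25.4,-10],0.087],[[0,0,0.5],[6,-34,-10],0.087],[[0,0,0.62],[7.4,-42.4,-10],0.087],[[0,0,0.733],[8.8,-50.6,-10],0.087],[[0,0,0.733],[8.8,-50.6,-10],0.087],[[0,0,0.733],[8.8,-50.6,-10],0.087],[[0,0,0.733],[8.8,-50.6,-10],0.087]])

```text
time_s: 29.75
tcp_pos: [0.4845, -0.1454, 0.2597]
tool_rot: [[-0.875, 0.484, -0.001], [0.484, 0.875, 0.001], [0.001, 0.0, -1.0]]
force: [0.8, -0.8, 0.2]
width: 0.0868
finger_force: 0.0
```

Run:
```python
from h import *
np.set_printoptions(precision=4,suppress=True,linewidth=200)
for i in range(2):
    c=cam("wrist","w14")
    print([(q['score'],q['point'],hit(c,q['point'],0)) for q in robot.tip_of(c,"drying_rack")])
    for q in robot.search_frame(c,"drying_rack")[:1]:
        l,t,w,h=q['extent'];print(q);quad(c,"bbox",[(l,t),(l+w,t),(l+w,t+h),(l,t+h)],.019)
# rectified rack patch, z=.016, in predicted rack frame, 1mm grid: print colour profiles
C=np.array([.4333,-.1193]);a=np.radians(151);ux=np.array([np.cos(a),np.sin(a)]);uy=np.array([-ux[1],ux[0]])
X=np.arange(-110,111);Y=np.arange(-65,66)
M=np.array([[proj(c,[*(C+x/1e3*ux+y/1e3*uy),.016]) for x in X] for y in Y],np.float32)
rect=cv2.remap(c["img"],M[...,0],M[...,1],cv2.INTER_LINEAR)
cv2.imwrite("pics/rect.png",rect[:,:,::-1]);hsv=cv2.cvtColor(rect,cv2.COLOR_RGB2HSV)
print("hue/sat along x at |y|<20");
for x in range(0,221,4): print(X[x],hsv[45:86,x:x+4].reshape(-1,3).mean(0).round(),end=" ")
print("\nalong y within |x|<60")
for y in range(0,131,4): print(Y[y],hsv[y:y+4,50:170].reshape(-1,3).mean(0).round(),hsv[y:y+4,50:170,1].std().round(),end=" ")
```

```text
[(0.8, [331.2, 150.9], array([ 0.4382, -0.1093,  0.    ]))]
{'extent': [287.2, 65.7, 86.9, 177.0], 'score': 0.63}
bbox mean [ 0.4404 -0.1112] len [0.0772 0.1632 0.0814 0.1626] yaw [ 61.4 151.9  61.  150.4]
[(0.62, [330.2, 151.6], array([ 0.4391, -0.1108,  0.    ]))]
{'extent': [285.3, 64.3, 86.5, 179.9], 'score': 0.59}
bbox mean [ 0.4402 -0.1134] len [0.077  0.1662 0.0813 0.1657] yaw [ 61.3 151.9  61.  150.4]
hue/sat along x at |y|<20
-110 [ 15. 134. 169.] -106 [ 15. 134. 170.] -102 [ 15. 134. 172.] -98 [ 15. 135. 172.] -94 [ 15. 135. 171.] -90 [ 15. 135. 171.] -86 [ 15. 135. 166.] -82 [ 14. 151. 140.] -78 [ 14. 152. 132.] -74 [ 15. 137. 115.] -70 [ 15. 138. 149.] -66 [ 15. 139. 160.] -62 [ 15. 139. 162.] -58 [ 15. 134. 163.] -54 [ 17. 129. 177.] -50 [ 17. 129. 174.] -46 [ 17. 128. 164.] -42 [ 15. 134. 141.] -38 [ 16. 136. 184.] -34 [ 20. 119. 208.] -30 [ 27.  93. 218.] -26 [ 26. 102. 214.] -22 [ 25. 10
[... 810 characters left out ...]
.] 9.0 -45 [ 23. 110. 212.] 19.0 -41 [ 22. 116. 205.] 25.0 -37 [ 21. 122. 208.] 29.0 -33 [ 20. 125. 200.] 27.0 -29 [ 18. 127. 171.] 15.0 -25 [ 16. 130. 171.] 3.0 -21 [ 16. 130. 168.] 3.0 -17 [ 16. 130. 169.] 3.0 -13 [ 17. 129. 172.] 6.0 -9 [ 20. 120. 192.] 16.0 -5 [ 23. 110. 211.] 19.0 -1 [ 23. 109. 212.] 19.0 3 [ 23. 109. 212.] 20.0 7 [ 23. 110. 210.] 19.0 11 [ 21. 122. 199.] 24.0 15 [ 20. 125. 205.] 26.0 19 [ 20. 124. 201.] 25.0 23 [ 22. 115. 206.] 17.0 27 [ 20. 120. 207.] 11.0 31 [ 18. 126. 209.] 6.0 35 [ 18. 126. 208.] 6.0 39 [ 18. 126. 208.] 6.0 43 [ 18. 125. 208.] 7.0 47 [ 18. 125. 208.] 7.0 51 [ 18. 125. 209.] 7.0 55 [ 18. 125. 208.] 7.0 59 [ 18. 125. 205.] 8.0 63 [ 18. 125. 205.] 8.0
```

In the tool's units: 0.3997 m is 79.94, 0.057 m is 11.4.

>>> nudge_tcp(plan=[[[0,0,-0.07],[1.6,11.4,0],0.087],[[0,0,-0.14],[3.2,22.8,0],0.087],[[0,0,-0.21],[4.8,34.2,0],0.087],[[0,0,-0.28],[6.6,45.6,0],0.087],[[0,0,-0.35],[8.2,57,2],0.087],[[0,0,-0.42],[9.8,68.4,6],0.087],[[0,0,-0.497],[11.4,79.94,10],0.087],[[0,0,-0.497],[11.4,79.94,10],0.087],[[0,0,-0.497],[11.4,79.94,10],0.087],[[0,0,-0.497],[11.4,79.94,10],0.087]])

```text
time_s: 31.3
tcp_pos: [0.6294, 0.2294, 0.2118]
tool_rot: [[-1.0, 0.011, 0.002], [0.011, 1.0, 0.0], [-0.002, 0.0, -1.0]]
force: [-0.7, -0.6, 0.4]
width: 0.0869
finger_force: 0.0
```

Run:
```python
from h import *
np.set_printoptions(precision=4,suppress=True)
c=cam("wrist","w15");print(robot.get_obs()['tcp_pos'],[(q['score'],hit(c,q['point'],0)) for q in robot.tip_of(c,"blue_trivet")])
h=cv2.cvtColor(c["img"],cv2.COLOR_RGB2HSV)
m=((h[...,0]>90)&(h[...,0]<125)&(h[...,1]>70)).astype(np.uint8);m[300:]=0;m[:,:240]=0;m[:,420:]=0
m=cv2.morphologyEx(m,cv2.MORPH_CLOSE,np.ones((7,7)))
n,l,s,_=cv2.connectedComponentsWithStats(m);i=1+s[1:,4].argmax();print(s[i])
v,u=np.where(l==i);P=np.array([hit(c,(a,b),.012)[:2] for a,b in zip(u,v)],np.float32)*1000
print(cv2.minAreaRect(P),P.min(0),P.max(0))
b=cv2.boxPoints(cv2.minAreaRect(P));print(b)
```

```text
[0.6295 0.2293 0.2119] [(0.98, array([0.6303, 0.2312, 0.    ])), (0.41, array([ 0.4405, -0.1063,  0.    ]))]
[  286   155    78   136 10020]
((630.3316040039062, 231.39720153808594), (60.83315658569336, 113.56243133544922), 89.3733139038086) [573.2328 200.4227] [687.423  262.2245]
[[573.2211 201.6035]
 [686.7767 200.3614]
 [687.4421 261.1909]
 [573.8865 262.433 ]]
```

>>> nudge_tcp(plan=[[[0,0,0],[-0.2,0.4,10],0.087],[[0,0,0],[-0.2,0.4,20],0.087],[[0,0,0],[-0.2,0.4,25],0.087],[[0,0,0],[-0.2,0.4,25],0.087],[[0,0,0],[-0.2,0.4,25],0.087],[[0,0,0],[-0.2,0.4,25],0.087]])

```text
time_s: 32.15
tcp_pos: [0.6316, 0.2327, 0.0882]
tool_rot: [[-1.0, 0.01, 0.004], [0.01, 1.0, 0.001], [-0.004, 0.001, -1.0]]
force: [-0.2, -0.5, -0.5]
width: 0.087
finger_force: 0.0
```

>>> nudge_tcp(plan=[[[0,0,0],[0,0,0],0.087],[[0,0,0],[0,0,0],0.087]])

```text
time_s: 32.4
tcp_pos: [0.6303, 0.2326, 0.0863]
tool_rot: [[-1.0, 0.01, 0.001], [0.01, 1.0, 0.0], [-0.001, 0.0, -1.0]]
force: [-0.6, 0.4, -0.5]
width: 0.0872
finger_force: 0.0
```

>>> nudge_tcp(plan=[[[0,0,0],[0,-0.2,1.2],0.087],[[0,0,0],[0,-0.2,2.5],0.087],[[0,0,0],[0,-0.2,2.5],0.087],[[0,0,0],[0,-0.2,2.5],0.087]], squeeze=25)

```text
time_s: 32.9
tcp_pos: [0.6299, 0.2315, 0.0727]
tool_rot: [[-1.0, 0.01, -0.0], [0.01, 1.0, -0.0], [0.0, -0.0, -1.0]]
force: [0.2, 0.2, 0.7]
width: 0.0871
finger_force: 0.0
```

In the tool's units: -0.15 m is -30, -0.14 m is -28.

>>> nudge_tcp(plan=[[[0,0,0],[0,0,0],0.05],[[0,0,0],[0,0,0],0.05],[[0,0,0],[0,0,0],0.05],[[0,0,0],[0,0,0],0.05],[[0,0,0],[0,0,-2],0.05],[[0,0,0],[0,0,-10],0.05],[[0,0,0],[0,0,-20],0.05],[[0,0,0],[0,0,-28],0.05],[[0,0,0],[0,0,-30],0.05],[[0,0,0],[0,0,-30],0.05]], squeeze=25)

```text
time_s: 34.15
tcp_pos: [0.6299, 0.2315, 0.2229]
tool_rot: [[-1.0, 0.01, 0.0], [0.01, 1.0, 0.0], [-0.0, 0.0, -1.0]]
force: [0.5, 0.1, -2.5]
width: 0.0652
finger_force: 25.0
```

In the tool's units: -0.3454 m is -69.08, 0.1866 m is 37.32.

>>> nudge_tcp(plan=[[[0,0,0.06],[5,-9.2,0],0.05],[[0,0,0.12],[10,-18.4,0],0.05],[[0,0,0.19],[15.4,-28.4,0],0.05],[[0,0,0.26],[20.8,-38.4,0],0.05],[[0,0,0.33],[26,-48.4,0],0.05],[[0,0,0.4],[31,-57.6,0],0.05],[[0,0,0.46],[35,-65,0],0.05],[[0,0,0.497],[37.32,-69.08,0],0.05],[[0,0,0.497],[37.32,-69.08,0],0.05],[[0,0,0.497],[37.32,-69.08,0],0.05]])

```text
time_s: 35.4
tcp_pos: [0.4396, -0.1114, 0.2216]
tool_rot: [[-0.874, 0.485, -0.002], [0.485, 0.874, 0.001], [0.003, 0.0, -1.0]]
force: [0.2, 0.1, -1.7]
width: 0.0658
finger_force: 25.0
```

>>> nudge_tcp(plan=[[[0,0,0],[0,0,8],0.05],[[0,0,0],[0,0,16],0.05],[[0,0,0],[0,0,20],0.05],[[0,0,0],[0,0,20],0.05],[[0,0,0],[0,0,20],0.05],[[0,0,0],[0,0,20],0.05]])

```text
time_s: 36.15
tcp_pos: [0.4411, -0.1122, 0.1243]
tool_rot: [[-0.875, 0.485, 0.002], [0.485, 0.875, -0.001], [-0.002, 0.0, -1.0]]
force: [-0.9, -0.2, -1.3]
width: 0.0656
finger_force: 25.0
```

Run:
```python
from h import *
np.set_printoptions(precision=4,suppress=True,linewidth=180)
c=cam("wrist","w16");o=robot.get_obs();print(o['tcp_pos'],o['tool_rot'])
p=lambda *a:proj(c,a)
R=np.array(o['tool_rot']);t=np.array(o['tcp_pos'])
# profile along tool +x ray at several y, sampled at z=.022 beyond the trivet's near edge (x .055...0.10)
hsv=cv2.cvtColor(c["img"],cv2.COLOR_RGB2HSV)
for z,y,lab in((.022,0,'stop'),(.016,.02,'s+'),(.016,-.02,'s-')):
    print(lab,z,[(x,hsv[tuple(np.round(proj(c,t*[1,1,0]+R[:,0]*x/1e3+R[:,1]*y+np.array([0,0,z]))).astype(int)[::-1])].tolist()) for x in range(50,100,3)])
print("across y at x=.066 z=.022")
print([(y,hsv[tuple(np.round(proj(c,t*[1,1,0]+R[:,0]*.076+R[:,1]*y/1e3+np.array([0,0,.022]))).astype(int)[::-1])].tolist()) for y in range(-52,53,4)])
for k in("drying_rack","blue_trivet"): print(k,[(q['score'],hit(c,q['point'],0 if k[0]=='d' else t[2]-.0727)) for q in robot.tip_of(c,k)],[q['extent'] for q in robot.search_frame(c,k)][:1])
```

```text
[ 0.4409 -0.1122  0.1242] [[-0.8745  0.4851  0.0021]
 [ 0.4851  0.8745 -0.0009]
 [-0.0023  0.0002 -1.    ]]
stop 0.022 [(50, [101, 125, 217]), (53, [101, 123, 217]), (56, [33, 11, 240]), (59, [17, 121, 222]), (62, [21, 112, 241]), (65, [22, 107, 241]), (68, [17, 125, 239]), (71, [21, 114, 241]), (74, [13, 131, 142]), (77, [13, 156, 219]), (80, [13, 156, 223]), (83, [19, 121, 241]), (86, [18, 120, 240]), (89, [15, 134, 187]), (92, [15, 131, 154]), (95, [14, 132, 154]), (98, [14, 133, 150])]
s+ 0.016 [(50, [102, 106, 135]), (53, [103, 94, 122]), (56, [22, 51, 184]), (59, [12, 138, 135]), (62, [12, 141, 136]), (65, [12, 143, 136]), (68, [13, 148, 155]), (71, [13, 149, 156]), (74, [13, 145, 130]), (77, [12, 151, 159]), (80
[... 593 characters left out ...]
126, 239]), (-44, [19, 119, 241]), (-40, [19, 120, 240]), (-36, [12, 155, 206]), (-32, [13, 156, 216]), (-28, [30, 122, 234]), (-24, [12, 155, 207]), (-20, [13, 155, 204]), (-16, [13, 155, 216]), (-12, [12, 155, 214]), (-8, [12, 153, 209]), (-4, [13, 154, 210]), (0, [12, 156, 211]), (4, [13, 156, 211]), (8, [13, 152, 231]), (12, [12, 149, 157]), (16, [13, 150, 158]), (20, [13, 150, 153]), (24, [17, 161, 220]), (28, [13, 154, 156]), (32, [12, 159, 209]), (36, [16, 138, 223]), (40, [24, 104, 241]), (44, [23, 108, 241]), (48, [22, 114, 242]), (52, [23, 112, 241])]
drying_rack [] [[246.5, 115.8, 146.7, 44.2]]
blue_trivet [(0.56, array([ 0.4418, -0.1119,  0.0515]))] [[247.1, 159.8, 152.9, 203.4]]
```

The stop lies at tool x 75-82 mm and y -38 to +35 mm, so the rack's centre is within 2 mm of the grip. Lowering.

>>> nudge_tcp(plan=[[[0,0,0],[0.3,-0.3,3],0.05],[[0,0,0],[0.3,-0.3,5.4],0.05],[[0,0,0],[0.3,-0.3,6.6],0.05],[[0,0,0],[0.3,-0.3,6.6],0.05],[[0,0,0],[0.3,-0.3,6.6],0.05],[[0,0,0],[0.3,-0.3,6.6],0.05]])

```text
time_s: 37.15
tcp_pos: [0.4381, -0.1126, 0.09]
tool_rot: [[-0.874, 0.485, 0.0], [0.485, 0.874, -0.0], [-0.0, 0.0, -1.0]]
force: [-0.4, -0.4, -2.1]
width: 0.0654
finger_force: 25.0
```

>>> nudge_tcp(plan=[[[0,0,0],[0,0,0.16],0.05],[[0,0,0],[0,0,0.16],0.085],[[0,0,0],[0,0,0.16],0.085],[[0,0,0],[0,0,0.16],0.085],[[0,0,0],[0,0,0.16],0.085],[[0,0,0],[0,0,-4],0.085],[[0,0,0],[0,0,-12],0.087],[[0,0,0],[-6,0,-22],0.087],[[0,0,0],[-12,0,-30],0.087],[[0,0,0],[-12,0,-30],0.087]])

```text
time_s: 38.4
tcp_pos: [0.4938, -0.1435, 0.2445]
tool_rot: [[-0.874, 0.486, 0.008], [0.486, 0.874, -0.004], [-0.009, 0.001, -1.0]]
force: [-0.4, -0.1, -1.1]
width: 0.0865
finger_force: 0.0
```

Run:
```python
from h import *
np.set_printoptions(precision=4,suppress=True)
c=cam("wrist","w17");o=robot.get_obs();t=o['tcp_pos'];print(t,o['force'])
h=cv2.cvtColor(c["img"],cv2.COLOR_RGB2HSV)
m=((h[...,0]>90)&(h[...,0]<125)&(h[...,1]>60)).astype(np.uint8);p=proj(c,(.4385,-.112,.028)).astype(int);k=np.zeros_like(m);k[max(p[1]-120,0):p[1]+90,p[0]-65:p[0]+65]=1;m=m*k
m=cv2.morphologyEx(m,cv2.MORPH_CLOSE,np.ones((7,7)))
n,l,s,_=cv2.connectedComponentsWithStats(m);i=1+s[1:,4].argmax();print(p,s[i])
v,u=np.where(l==i);P=np.array([hit(c,(a,b),.028)[:2] for a,b in zip(u,v)],np.float32)*1000
print("trivet",cv2.minAreaRect(P))
q=robot.search_frame(c,"drying_rack")
for e in q[:1]:
    L,T,w,hh=e['extent'];print(e['score']);quad(c,"rack bbox",[(L,T),(L+w,T),(L+w,T+hh),(L,T+hh)],.019)
s=cam("side","s17");
for k,z in dict(red_weight=.008,pressing_board=.003,white_tile=.005,blue_trivet=.016,glue_bottle=0,grit_jar=0,drying_rack=0,wood_frame=0,board_tray=0,weight_block=0).items(): print(k,[(round(q['score'],2),hit(s,q['point'],z)[:2]) for q in robot.tip_of(s,k)[:2]])
```

```text
[ 0.4917 -0.1424  0.2417] [-0.7194  0.7211 -1.2646]
[322 142] [ 285   75   75  136 9965]
trivet ((438.1458740234375, -111.91827392578125), (61.289886474609375, 113.57321166992188), 61.123775482177734)
0.82
rack bbox mean [ 0.4417 -0.1119] len [0.0769 0.1615 0.081  0.1613] yaw [ 61.  151.7  60.9 150.2]
red_weight [(0.68, array([0.4329, 0.3592])), (0.61, array([0.6226, 0.4214]))]
pressing_board [(0.59, array([ 0.4529, -0.351 ]))]
white_tile [(0.82, array([0.4238, 0.0913]))]
blue_trivet [(0.86, array([ 0.433 , -0.1056])), (0.7, array([ 0.4399, -0.3676]))]
glue_bottle [(0.86, array([ 0.6148, -0.3908]))]
grit_jar [(0.77, array([0.6276, 0.4206]))]
drying_rack [(0.81, array([ 0.4355, -0.1129]))]
wood_frame [(0.72, array([0.4349, 0.1071]))]
board_tray [(0.67, array([0.4351, 0.3859])), (0.66, array([ 0.4539, -0.3489]))]
weight_block [(0.64, array([0.4293, 0.3443]))]
```

The trivet measures within 3 mm of the rack's centre, aligned, and the same size as before, so it lies flat. The bottle and jar have not moved. Handing in.

>>> nudge_tcp(plan=[[[0,0,0],[0,0,0],0.087],[[0,0,0],[0,0,0],0.087],[[0,0,0],[0,0,0],0.087]], lines="1,1")

```text
time_s: 39.42
```

```bash
python3 -c "
from plant import robot
print(robot.job_done())"
```

```text
the job is handed in; nothing more can be done
None
```

All four pieces were placed in order and the job was handed in at about 39 s; by my camera measurements each sits within tolerance and the bottle and jar are unmoved, but no verdict came back, and I viewed 15 pictures where 14 were allowed.

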